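# Fetch a stain bottle over the shelf's retaining rail

### The job

Take the brown stain bottle with the white cap off the reagent shelf: lift it up over the front retaining rail, at most lightly touching the sprung keeper strip above it and without forcing it against the rail, draw it out upright and stand it gently in the white spill tray. Leave the other two bottles standing in their places on the shelf and the staining jar where it is, and let go of the bottle.

Things in the scene. Friction and masses are not known exactly. Their poses are not given: they have to be found in the camera images.
- bottle_white_cap: Brown glass stain bottle with a white screw cap and a blue band on its label: the one to fetch. 120 mm tall; cylindrical body 53 mm across up to 97 mm, then the cap, 33 mm across; 0.2 to 0.4 kg. Origin at the centre of its underside, z up. It stands on the shelf board in one of three places (left, middle, right, about 100 mm apart, shared at random with the other two bottles).
- bottle_black_cap: Brown stain bottle with a black cap and a violet band, 60 mm across, 134 mm tall, a bystander on the shelf. Origin at the centre of its underside.
- bottle_red_dropper: Small brown bottle with a red dropper top, 42 mm across (27 mm above 82 mm), 122 mm tall, a bystander on the shelf. Origin at the centre of its underside.
- shelf: Low white reagent shelf fixed to the bench, 372 mm wide, 116 deep. Origin under its centre on the bench; x to the back, y to the left, z up. Board top at z = 40 mm; bottles stand within 6 mm of x = 0. Back lip 45 mm high from x = 56 mm; uprights at y = +-168 to 181, x = 27 to 47 mm. It carries a yellow guard (rail and strip, one stiff frame, firmly clamped), height different every time.
- spill_tray: White square spill tray fixed on the bench, 110 x 110 mm outside, walls 4 mm thick and 12 mm high, open above. Origin under its centre; its floor is 4 mm above the bench.
- coplin_jar: Staining jar with a white lid, 57 mm across, 97 mm tall, loose, standing left of the tray, a bystander. Origin at the centre of its underside.
- rail_foot (a point): Fixed point on the board's top right below the middle of the yellow front retaining rail (6 mm thick in x, 14 mm high; 45 mm in front of the shelf's centre line). The rail's top edge is anywhere from 16 to 56 mm above this point; no reading tells its height (feel it or see it in the pictures).
- strip_foot (a point): Point on the board's top below the middle of the front edge of the yellow keeper strip (46 mm deep, over the rear of the caps: come from the front, tilted 35 to 45 degrees). Its underside is always 130 mm above the rail's top edge (146 to 186 mm above this point), so the bottle passes with 10 mm to spare: raise it until the cap lightly touches the strip, then lower it 5 to 7 mm, and draw out.
- eyepiece (a point): The point of the microscope nearest the robot (end of an eyepiece), fixed. The microscope stands on the bench behind it, between the shelf and the tray, over 0.5 m tall; its two eyepieces overhang 0.30 to 0.36 m above the bench, 120 mm wide. Pass between it and the robot (drawn in) with the gripper.
- keeper (a joint): How far the sprung keeper strip is pushed up from its rest on the guard, in m: 0 at rest, 12 mm at its stop, 2 N a mm. Tells nothing of the guard's height. Pushed up 7 mm or more, the strip is strained.

How it is judged:
By the outcome, as a careful person would: the job done as asked, in the order asked, and still so for the second after the job is handed in, with the robot touching nothing.
It also fails if it takes over 54 s, if anything falls off the work surface, if the arm or the gripper's body presses on something with over 40 N, if the wrist force passes 120 N, or if a joint passes its speed limit or range.

### The arm

A 6-joint arm with a two-finger parallel gripper is mounted at the origin on a cart in front of the work surface, level with it; the furniture and walls round the work are solid. World frame = base frame: x ahead of the robot, y to its left, z up, the work surface at z = 0. Lengths are in m, angles in rad, forces in N, time in s.
With the tool pointing down it reaches from about 0.325 to 0.875 m from the base axis. Payload 4.4 kg.
Tool frame: the origin (TCP) lies midway between the tips of the shut fingers; the grasp point (between the pads) lies 19 mm behind it; z points along the fingers, y is the line along which they close (so a half turn about z gives the same grasp; the last joint's range is limited). The gripper opens to 85 mm and grips with 20 to 120 N. Pads are 22 mm wide; open, the fingers measure 114 mm over their backs; the gripper's body (76 mm by 85 mm) begins 54 mm behind the grasp point. The pads swing forward as they close: fully open they stand 13 mm farther back than shut.
Start: joints at [1.107, 0.207, 1.542, -0, 1.393, -0.15], TCP at [0.177, 0.547, 0.231] pointing down, gripper open.
Joint ranges: [-2.73, 2.73], [-0.86, 2.22], [0.23, 2.46], [-1.11, 4.25], [0.08, 2.63], [-2.82, 2.82]. Speed limits (rad/s): [2.79, 2.79, 3.14, 3.14, 3.14, 3.14].

### API

Orientations are given as a rotation vector (axis times angle).
In Python, from station import bot gives the robot as it stands. The module is installed in compiled form; this text tells all that it offers. Calls block until the motion is done:
- bot.move_ptp(position, orientation): joint-space move of the TCP to a pose.
- bot.move_straight(position, frame=None, velocity=0.15, stop_force=None): straight line of the TCP; frame=None keeps the orientation; velocity is the mean speed in m/s. With stop_force (N) it stops when the force on the tool has changed by that much, and returns True; else False.
- bot.move_j(angles): joint-space move.
- bot.gripper_to(opening): opening from 0.0 (shut) to 1.0 (fully open); the grip force is fixed at half the most; returns when the fingers have stopped.
- bot.pause(seconds).
- bot.solve_ik(position, orientation): joint angles nearest the present ones, or None.
- bot.state(): the state.
- bot.get_image(name): name is "scene" or "top"; returns (picture, depth): 480x640x3 uint8, red, green, blue; 480x640 float32, m along the optical axis (not along the pixel's ray), 0 where there is no reading.
- bot.calibration(name): a dict with "fov_y" (degrees; the focal length in pixels is half the picture's height over the tangent of half this angle, whatever the lens; pixels are square), "cx", "cy" (the principal point, pixels), "world_from_camera" (4x4, takes a point from camera to world coordinates). Camera axes: x right, y down, z forward; pixel columns grow to the right and rows downward; lengths in m; the calibration is good to about 2 mm. A picture is of the moment at which its call begins. calibration takes no time and is no camera call.
A pose or a line that the arm cannot do raises bot.Unreachable and nothing moves.
- bot.hand_in(): hands the job in; it is judged then, once.
The state is a dict: "clock": time; "joint_pos": joint angles; "joint_velocities": joint speeds; "effort": joint torques, N m; "position": TCP position; "tcp_rot": TCP orientation; "contact_force": force on the tool from outside, world axes, zero at the start; "wrist_torque": the same for the moment, N m; "grip_width": opening from 0.0 (shut) to 1.0 (fully open); "gripper_force": force on a finger pad.
Only numpy, scipy, OpenCV 4.12 (cv2) and the standard library are available. Lean on these libraries where they do the work, as an engineer would, in place of code of your own. Each camera call takes 0.05 s, during which the arm holds its last target. There are 200 camera calls.

## Working session

There is one attempt and no reset: what is moved stays moved. The work goes in short steps, each a Python script; the robot and the scene stay as the last script left them, time stands still between calls to the robot, and variables do not carry over. Pictures are saved under pics/ and viewed, at most 10 in all, crops included, and the job is handed in when it is done.

```bash
mkdir -p pics; python3 - <<'E'
from station import bot
import cv2,numpy as np
for n in("scene","top"):
    p,d=bot.get_image(n); cv2.imwrite(f"pics/{n}0.png",p[:,:,::-1]); np.savez(f"pics/{n}0.npz",p=p,d=d)
    c=bot.calibration(n); print(n,c["fov_y"],c["cx"],c["cy"]); print(np.round(c["world_from_camera"],4)); print((d>0).mean())
print(bot.state())
E
```

```text
scene 46.823675955651936 321.17031248911917 241.610211807666
[[ 0.5556 -0.3554  0.7517 -0.6553]
 [-0.8314 -0.2466  0.4979 -0.7624]
 [ 0.0084 -0.9016 -0.4326  0.9105]
 [ 0.      0.      0.      1.    ]]
0.9916471354166667
top 43.96607360016718 319.2917337283811 227.2029602597956
[[-0.0264 -0.9966  0.0784  0.4212]
 [-0.9996  0.0253 -0.0151  0.0591]
 [ 0.013  -0.0787 -0.9968  1.9579]
 [ 0.      0.      0.      1.    ]]
0.99580078125
{'clock': 0.1, 'joint_pos': array([ 1.10750972e+00,  2.07370164e-01,  1.54285370e+00, -8.28949299e-06,
        1.39349134e+00, -1.50495071e-01]), 'joint_velocities': array([-0.00010713, -0.00248976, -0.00263195,  0.00024922, -0.00103142,
        0.00054916]), 'effort': array([-1.82657583e-03, -3.84097910e+01, -2.92545426e+01, -3.79355251e-04,
        4.97402565e-03,  6.20219311e-06]), 'position': array([0.17663047, 0.54646255, 0.23020158]), 'tcp_rot': array([-0.48923008, -3.10262286,  0.00318155]), 'contact_force': array([-0.37161134, -0.46931922,  0.42239531]), 'wrist_torque': array([ 0.01443887,  0.01270111, -0.01792925]), 'gripper_force': 0.0, 'grip_width': 0.9970915689634642}
```

View pics/scene0.png

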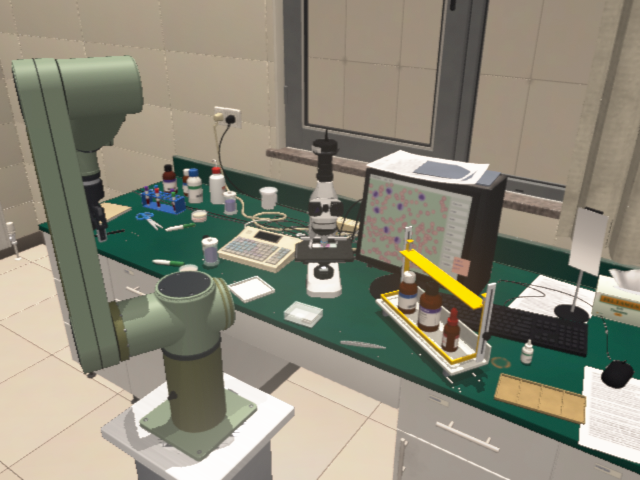

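View pics/top0.png

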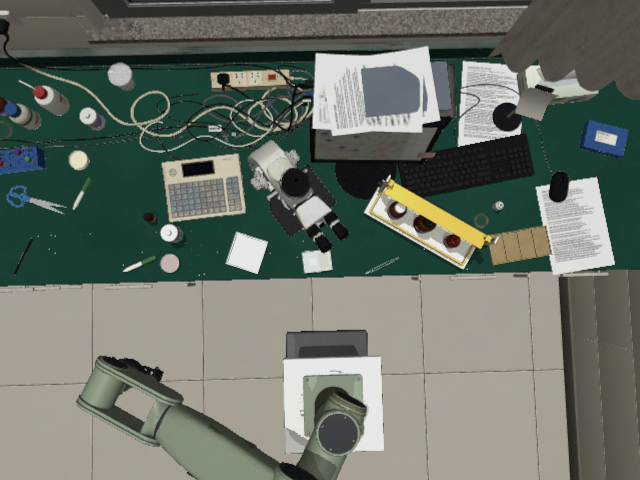

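The pictures show the white-cap bottle in the left place (scene ~(408,290), top ~(398,210)), with the black cap in the middle and the red dropper on the right. The yellow strip and rail run diagonally across the top view from (385,185) to (490,245). The tray is at scene (250,290), top (247,252), and the jar at top (172,233). The eyepieces are at top (320,245) and (340,230).

```bash
cat > h.py <<'E'
import numpy as np,cv2
from station import bot
def cloud(n,d,dep=None):
    c=bot.calibration(n); f=240/np.tan(np.radians(c["fov_y"]/2)); v,u=np.mgrid[0:480,0:640]
    P=np.stack([(u-c["cx"])/f*d,(v-c["cy"])/f*d,d],-1)
    T=c["world_from_camera"]; return P@T[:3,:3].T+T[:3,3]
def ray(n,u,v,z):
    c=bot.calibration(n); f=240/np.tan(np.radians(c["fov_y"]/2)); T=c["world_from_camera"]
    r=T[:3,:3]@np.array([(u-c["cx"])/f,(v-c["cy"])/f,1]); o=T[:3,3]; return o+r*(z-o[2])/r[2]
def load(n,k=0):
    a=np.load(f"pics/{n}{k}.npz"); return a["p"],a["d"],cloud(n,a["d"]),cv2.cvtColor(a["p"],cv2.COLOR_RGB2HSV)
E
python3 - <<'E'
from h import *
np.set_printoptions(precision=4,suppress=True)
for n in("scene","top"):
    p,d,P,H=load(n)
    m=(H[...,0]>18)&(H[...,0]<32)&(H[...,1]>170)&(H[...,2]>90)&(P[...,2]>.03)&(P[...,2]<.4)&(P[...,1]<0)&(P[...,0]>.3)&(P[...,0]<.9)
    Q=P[m]; print(n,"yellow",len(Q)); h,e=np.histogram(Q[:,2],np.arange(.03,.3,.01)); print(dict(zip(np.round(e,2),h)))
    for lo,hi in((.03,.12),(.15,.3)):
        q=Q[(Q[:,2]>lo)&(Q[:,2]<hi)]
        if len(q)>10: print(" band",lo,q.mean(0),"rect",cv2.minAreaRect(q[:,:2].astype(np.float32)), np.percentile(q[:,2],[2,25,50,75,98]))
    # white things
    W=(H[...,1]<60)&(H[...,2]>150)&(P[...,0]>.25)&(P[...,0]<.9)
    for nm,lo,hi,ys in(("low",.002,.03,(0,.6)),("jar",.07,.12,(.2,.7)),("board",.033,.05,(-.6,0)),("cap",.14,.2,(-.6,0))):
        mm=W&(P[...,2]>lo)&(P[...,2]<hi)&(P[...,1]>ys[0])&(P[...,1]<ys[1])
        N,L,S,C=cv2.connectedComponentsWithStats(mm.astype(np.uint8))
        for i in range(1,N):
            if S[i,4]>25:
                q=P[L==i]; r=cv2.minAreaRect(q[:,:2].astype(np.float32)); print(" ",nm,"px",C[i],S[i,4],"rect",np.round(r[0],4),np.round(r[1],3),round(r[2],1),"z",np.percentile(q[:,2],[5,50,95]))
    D=P[(P[...,2]>.27)&(P[...,2]<.38)&(P[...,0]>.3)&(P[...,0]<.55)&(P[...,1]<.15)&(P[...,1]>-.2)]
    if len(D): print(" eyep",D[np.argsort(D[:,0])[:3]],len(D))
E
```

```text
scene yellow 1660
{np.float64(0.03): np.int64(4), np.float64(0.04): np.int64(8), np.float64(0.05): np.int64(165), np.float64(0.06): np.int64(256), np.float64(0.07): np.int64(5), np.float64(0.08): np.int64(1), np.float64(0.09): np.int64(2), np.float64(0.1): np.int64(0), np.float64(0.11): np.int64(0), np.float64(0.12): np.int64(1), np.float64(0.13): np.int64(13), np.float64(0.14): np.int64(14), np.float64(0.15): np.int64(11), np.float64(0.16): np.int64(9), np.float64(0.17): np.int64(0), np.float64(0.18): np.int64(1), np.float64(0.19): np.int64(472), np.float64(0.2): np.int64(667), np.float64(0.21): np.int64(4), np.float64(0.22): np.int64(25), np.float64(0.23): np.int64(2), np.float64(0.24): np.int64(0), np.float64(0.25): np.int64(0), np.float64(0.26): np.int64(0), np.float64(0.27): np.int64(0), np.float64(0.28): np.int64(0)}
 band 0.03 [ 0.5344 -0.3042  0.0606] rect ((0.6518349051475525, -0.35276079177856445), (0.3554099202156067, 0.29923251271247864), 58.73093795776367) [0.0469 0.0577 0.061  0.0634 0.069 ]
 band 0.15 [ 0.5795 -0.3255  0.2002] rect ((0.5870829820632935, -0.315390586853
[... 3366 characters left out ...]
 0.0398 0.0472]
  board px [371.5   201.878] 82 rect [ 0.654  -0.1448] [0.016 0.093] 61.6 z [0.034  0.0402 0.0465]
  board px [498.4231 204.6154] 26 rect [ 0.6307 -0.5566] [0.019 0.02 ] 9.9 z [0.0345 0.0415 0.049 ]
  board px [402.2293 232.9936] 157 rect [ 0.5464 -0.2386] [0.239 0.01 ] 58.7 z [0.0341 0.0396 0.0462]
  board px [469.1481 255.9259] 27 rect [ 0.4682 -0.4537] [0.007 0.054] 58.8 z [0.0349 0.0397 0.0469]
  board px [450.5067 260.5467] 75 rect [ 0.4546 -0.3867] [0.102 0.017] 65.0 z [0.034  0.0395 0.0441]
  cap px [399.6986 207.6986] 73 rect [ 0.6157 -0.2147] [0.028 0.025] 56.5 z [0.1522 0.1596 0.1664]
 eyep [[0.478  0.0235 0.331 ]
 [0.4782 0.0261 0.3281]
 [0.4805 0.0291 0.3421]] 559
```

```bash
python3 - <<'E'
import cv2
a=cv2.imread("pics/scene0.png")[220:380,360:510]; b=cv2.imread("pics/top0.png")[170:280,225:505]
cv2.imwrite("pics/c1.png",cv2.resize(a,None,fx=3.7,fy=3.7,interpolation=cv2.INTER_CUBIC))
E
```

```text
(no output)
```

View pics/c1.png

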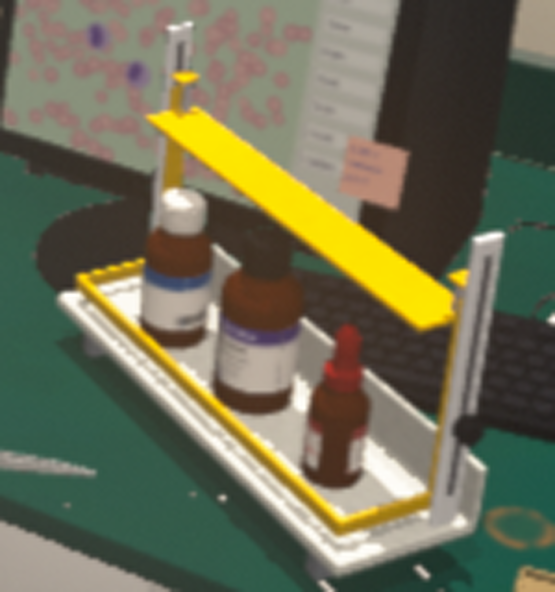

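The crop shows the white-cap bottle at the left end under the strip, with the rail passing just in front of its base. From depth, the strip's top is at z≈0.200 and the rail's top at about 0.066. Next I'll refine the shelf frame and the bottle, tray, strip and rail positions.

```bash
cat >> h.py <<'E'
from scipy.optimize import least_squares
from scipy.spatial.transform import Rotation as Ro
YAW=np.radians(-31.0); C0=np.array([.5646,-.3027])
def rot(psi,t,flip=False):
    s,c=np.sin(t),np.cos(t); z=np.array([s*np.cos(psi),s*np.sin(psi),-c]); y=np.array([-np.sin(psi),np.cos(psi),0])*(-1 if flip else 1)
    return np.stack([np.cross(y,z),y,z],1)
E
python3 - <<'E'
from h import *
np.set_printoptions(precision=4,suppress=True)
for n in("scene","top"):
    p,d,P,H=load(n)
    if n=="top": print("px hsv strip",H[208,430],P[208,430],H[212,435],P[212,435])
    m=(H[...,0]>15)&(H[...,0]<35)&(H[...,1]>120)&(H[...,2]>80)&(P[...,2]>.03)&(P[...,2]<.4)&(P[...,1]<-.05)&(P[...,1]>-.55)&(P[...,0]>.4)&(P[...,0]<.75)
    Q=P[m]; q=Q[(Q[:,2]>.185)&(Q[:,2]<.215)]; a=q[:,:2]-q[:,:2].mean(0); w=np.linalg.svd(a,full_matrices=False)[2][0]; w*=np.sign(w[1])
    yaw=np.arctan2(-w[0],w[1]); print(n,"strip n",len(q),"yaw deg",np.degrees(yaw))
    R=np.array([[np.cos(YAW),-np.sin(YAW)],[np.sin(YAW),np.cos(YAW)]])
    s=(q[:,:2]-C0)@R
    for lo in(-.15,-.1,-.05,0,.05,.1):
        k=(s[:,1]>lo)&(s[:,1]<lo+.05)
        if k.any(): print("  y",lo,"x 3/97%",np.percentile(s[k,0],[3,97]),"z",np.percentile(q[k,2],[5,50,95]))
    q=Q[(Q[:,2]>.045)&(Q[:,2]<.1)]; s=(q[:,:2]-C0)@R; k=(abs(s[:,0]+.045)<.012)&(abs(s[:,1])<.16)
    if k.sum()>5: print("  rail x",np.percentile(s[k,0],[5,50,95]),"z",np.percentile(q[k,2],[2,10,50,90,98]))
    # shelf ends
    W=(H[...,1]<70)&(H[...,2]>120)&(P[...,2]>.034)&(P[...,2]<.046); s=(P[W][:,:2]-C0)@R; s=s[(abs(s[:,0])<.075)&(abs(s[:,1])<.21)]
    print("  board x",np.percentile(s[:,0],[1,99]),"y",np.percentile(s[:,1],[.5,99.5]))
    # bottle body and cap circle
    for nm,zlo,zhi,r in(("body",.06,.13,.0265),("cap",.141,.157,.0165)):
        k=(P[...,2]>zlo)&(P[...,2]<zhi)&(np.hypot(P[...,0]-.616,P[...,1]+.215)<r+.014)&~m; q=P[k]
        if len(q)>20:
            f=least_squares(lambda c:np.hypot(q[:,0]-c[0],q[:,1]-c[1])-r,[.616,-.215],loss="soft_l1",f_scale=.002); print("  ",nm,len(q),f.x,"shelf",(f.x-C0)@R)
    k=(P[...,2]>.1)&(P[...,2]<.2)&(np.hypot(P[...,0]-.616,P[...,1]+.215)<.013)&(H[...,1]<70)&(H[...,2]>130); print("  cap top z",np.percentile(P[k][:,2],[50,90,98]) if k.any() else None)
ok=[]
for psi,xy in((YAW,(.616,-.215)),(np.radians(-15),(.42,-.10)),(0,(.42,0)),(np.radians(28),(.42,.2)),(np.radians(28),(.498,.27))):
  for fl in(0,1):
    R=rot(psi,np.radians(45),fl); z=R[:,2]
    print(xy,fl,bot.solve_ik(np.array([*xy,.14])+.02*z,Ro.from_matrix(R).as_rotvec()))
E
```

```text
scene strip n 1194 yaw deg -31.786887226822284
  y -0.15 x 3/97% [0.0031 0.0477] z [0.1972 0.2001 0.2023]
  y -0.1 x 3/97% [0.003  0.0473] z [0.1972 0.2002 0.2029]
  y -0.05 x 3/97% [0.0041 0.0476] z [0.1972 0.2003 0.2032]
  y 0 x 3/97% [0.0038 0.049 ] z [0.1979 0.2006 0.2032]
  y 0.05 x 3/97% [0.0054 0.0498] z [0.1975 0.2004 0.2032]
  y 0.1 x 3/97% [0.0054 0.0481] z [0.1972 0.2006 0.2031]
  rail x [-0.0474 -0.0443 -0.0408] z [0.0529 0.055  0.061  0.0654 0.0676]
  board x [-0.0555  0.0597] y [-0.1858  0.1816]
   body 435 [ 0.6179 -0.2168] shelf [0.0014 0.1011]
   cap 61 [ 0.6174 -0.2169] shelf [0.0011 0.1007]
  cap top z [0.1613 0.1641 0.1655]
px hsv strip [ 24 157 228] [ 0.6082 -0.2985  0.2024] [ 24 155 229] [ 0.5956 -0.3125  0.2045]
top strip n 1644 yaw deg -31.418618159077916
  y -0.15 x 3/97% [0.0057 0.0476] z [0.1907 0.1979 0.204 ]
  y -0.1 x 3/97% [0.0054 0.0476] z [0.1907 0.1977 0.2045]
  y -0.05 x 3/97% [0.0067 0.0482] z [0.1915 0.1982 0.2059]
  y 0 x 3/97% [0.0055 0.0489] z [0.1914 0.1978 0.2056]
  y 0.05 x 3/97% [0.0075 0.0488] z [0.1909 0.1981 0.2042]
  y 0.1 x 3/97% [0.0079 0.0496] z [0.1919 0.1984 0.2054]
  rail x [-0.0464 -0.0432 -0.04  ] z [0.0512 0.0559 0.062  0.0685 0.0718]
  board x [-0.0535  0.0339] y [-0.1818  0.1867]
   body 137 [ 0.6179 -0.2174] shelf [0.0017 0.1005]
   cap 31 [ 0.6166 -0.2192] shelf [0.0015 0.0984]
  cap top z [0.1598 0.1656 0.1668]
(0.616, -0.215) 0 [-0.4337  0.2224  1.9982 -0.5031  0.1578 -0.9969]
(0.616, -0.215) 1 [-0.4337  0.2224  1.9982 -0.5031  0.1578  2.1447]
(0.42, -0.1) 0 None
(0.42, -0.1) 1 None
(0.42, 0) 0 None
(0.42, 0) 1 None
(0.42, 0.2) 0 None
(0.42, 0.2) 1 [ 0.0652 -0.2199  2.4412  1.0356  0.3446  0.2536]
(0.498, 0.27) 0 [ 0.2578  0.04    2.213   0.9535  0.1997 -2.6794]
(0.498, 0.27) 1 [0.2578 0.04   2.213  0.9535 0.1997 0.4621]
```

```bash
sed -i 's/radians(-31.0)/radians(-31.5)/' h.py; cat >> h.py <<'E'
B=np.array([.6178,-.2170]); TR=np.array([.499,.271]); G=.070
def tcp(xy,zb,psi,t,back=0,fl=True,dz=.020):
    """TCP pose that holds a bottle standing at xy, underside at zb; back = retreat along tool z"""
    R=rot(psi,t,fl); return np.array([*xy,zb+G])+(dz-back)*R[:,2], Ro.from_matrix(R).as_rotvec()
E
python3 - <<'E'
from h import *
np.set_printoptions(precision=2,suppress=True)
X=np.array([np.cos(YAW),np.sin(YAW)])
r=np.radians
for t in(36,39,42,45):
    print("tilt",t)
    for nm,xy,z,psi,bk in(("pre",B,.04,YAW,.13),("grasp",B,.04,YAW,0),("lift",B,.076,YAW,0),("out.1",B-.10*X,.07,YAW,0),("out.14",B-.14*X,.07,YAW,0),("out.17",B-.17*X,.07,YAW,0),("tr1",(.47,-.12),.07,r(-15),0),("tr2",(.45,-.0),.07,0,0),("tr2b",(.45,0),.07,r(-20),0),("tr2c",(.45,0),.12,0,0),("tr3",(.47,.12),.07,r(15),0),("trayup",TR,.07,r(28),0),("tray",TR,.004,r(28),0),("trayret",TR,.004,r(28),.1)):
        print(nm,*[bot.solve_ik(*tcp(xy,z,psi,r(t),bk,fl)) for fl in(True,)])
E
```

```text
tilt 36
pre [-0.42 -0.04  2.01 -0.15  0.55  1.8 ]
grasp [-0.44  0.29  1.91 -0.2   0.32  1.85]
lift [-0.44  0.22  1.9  -0.16  0.4   1.81]
out.1 [-0.41  0.04  2.12 -0.23  0.36  1.9 ]
out.14 [-0.4  -0.04  2.2  -0.26  0.36  1.93]
out.17 [-0.38 -0.11  2.27 -0.27  0.37  1.96]
tr1 [-0.52 -0.15  2.3   0.4   0.41  0.99]
tr2 [-0.32 -0.25  2.38  0.44  0.45  0.91]
tr2b [-0.09 -0.2   2.34 -0.38  0.41  2.13]
tr2c [-0.32 -0.37  2.33  0.33  0.6   1.03]
tr3 [-0.04 -0.15  2.3   0.44  0.42  0.92]
trayup [0.28 0.05 2.11 0.34 0.38 1.09]
tray [0.28 0.2  2.14 0.59 0.22 0.82]
trayret [ 0.24 -0.12  2.24  0.35  0.43  1.05]
tilt 39
pre [-0.41 -0.06  2.06 -0.19  0.47  1.85]
grasp [-0.44  0.28  1.94 -0.29  0.25  1.94]
lift [-0.44  0.22  1.93 -0.22  0.33  1.87]
out.1 [-0.41  0.04  2.15 -0.32  0.29  1.99]
out.14 [-0.39 -0.04  2.24 -0.35  0.29  2.04]
out.17 [-0.37 -0.11  2.3  -0.38  0.3   2.07]
tr1 [-0.54 -0.16  2.33  0.53  0.35  0.86]
tr2 [-0.33 -0.26  2.41  0.56  0.39  0.78]
tr2b [-0.08 -0.2   2.37 -0.5   0.35  2.25]
tr2c [-0.33 -0.39  2.37  0.41  0.55  0.96]
tr3 [-0.05 -0.16  2.33  0.58  0.36  0.78]
trayup [0.27
[... 598 characters left out ...]
p [0.27 0.04 2.18 0.64 0.25 0.78]
tray [ 0.27  0.21  2.2   1.48  0.15 -0.07]
trayret [ 0.22 -0.14  2.33  0.65  0.3   0.74]
tilt 45
pre [-0.4  -0.08  2.16 -0.36  0.3   2.02]
grasp [-0.43  0.29  2.   -0.87  0.11  2.52]
lift [-0.43  0.22  1.99 -0.5   0.18  2.14]
out.1 [-0.4   0.04  2.21 -0.78  0.15  2.45]
out.14 [-0.38 -0.04  2.29 -0.83  0.16  2.52]
out.17 [-0.36 -0.11  2.35 -0.85  0.18  2.54]
tr1 [-0.56 -0.16  2.4   0.98  0.25  0.39]
tr2 None
tr2b [-0.06 -0.2   2.43 -0.94  0.25  2.71]
tr2c [-0.37 -0.42  2.43  0.62  0.45  0.74]
tr3 [-0.08 -0.16  2.4   1.02  0.28  0.32]
trayup [0.26 0.04 2.21 0.95 0.2  0.47]
tray [ 0.26  0.22  2.22  2.    0.18 -0.6 ]
trayret [ 0.2  -0.14  2.37  0.94  0.25  0.44]
```

```bash
sed -i 's/G=.070/G=.072/; s/fl=True,dz=.020/fl=False,dz=.019/' h.py; cat >> h.py <<'E'
T=np.radians(42); SX=np.array([np.cos(YAW),np.sin(YAW)]); r=np.radians
def say(*a):
    s=bot.state(); print(*a,"clk",round(s["clock"],2),"pos",s["position"].round(4),"F",s["contact_force"].round(1),"gw",round(s["grip_width"],3),"gf",round(float(s["gripper_force"]),1),"q",s["joint_pos"].round(2))
E
python3 - <<'E'
from h import *
np.set_printoptions(precision=2,suppress=True)
for nm,a in dict(pre=(B,.04,YAW,T,.13),grasp=(B,.04,YAW,T),lift=(B,.076,YAW,T),o=(B-.14*SX,.07,YAW,T),t1=((.47,-.12),.07,r(-25),T),t2=((.45,0),.07,r(-10),T),t3=((.47,.12),.07,r(5),T),tu=(TR,.06,r(15),T),t=(TR,.004,r(15),T)).items(): print(nm,bot.solve_ik(*tcp(*a)))
bot.gripper_to(.9)
A=bot.solve_ik(*tcp((.45,0),.12,r(-10),T)); print("A",A)
A1=A.copy(); A1[0]=1.1
bot.move_j(A1); say("A1"); bot.move_j(A); say("A")
bot.move_ptp(*tcp(B,.04,YAW,T,.13)); say("pre")
p,d=bot.get_image("scene"); cv2.imwrite("pics/s1.png",cv2.resize(p[200:400,330:530,::-1],None,fx=3,fy=3))
E
```

```text
pre [-0.41 -0.08  2.11 -0.25  0.39 -1.23]
grasp [-0.43  0.28  1.97 -0.45  0.18 -1.04]
lift [-0.43  0.21  1.96 -0.31  0.25 -1.18]
o [-0.38 -0.05  2.26 -0.5   0.23 -0.96]
t1 [-0.42 -0.15  2.35 -0.04  0.21 -1.52]
t2 [-0.21 -0.26  2.43  0.09  0.24 -1.69]
t3 [ 0.06 -0.16  2.36  0.09  0.21 -1.68]
tu [ 0.39  0.07  2.17 -0.46  0.19 -1.02]
t None
A [-0.21 -0.4   2.39  0.05  0.42 -1.65]
A1 clk 1.7 pos [0.12 0.45 0.18] F [-1.   0.4  0.3] gw 0.9 gf 0.0 q [ 1.1  -0.4   2.39  0.05  0.42 -1.64]
A clk 3.67 pos [ 0.46 -0.    0.18] F [0.6 0.2 0.3] gw 0.901 gf 0.0 q [-0.21 -0.4   2.39  0.05  0.42 -1.65]
pre clk 4.47 pos [ 0.55 -0.18  0.19] F [-0.4  0.8 -0.5] gw 0.898 gf 0.0 q [-0.41 -0.08  2.11 -0.25  0.39 -1.23]
```

View pics/s1.png

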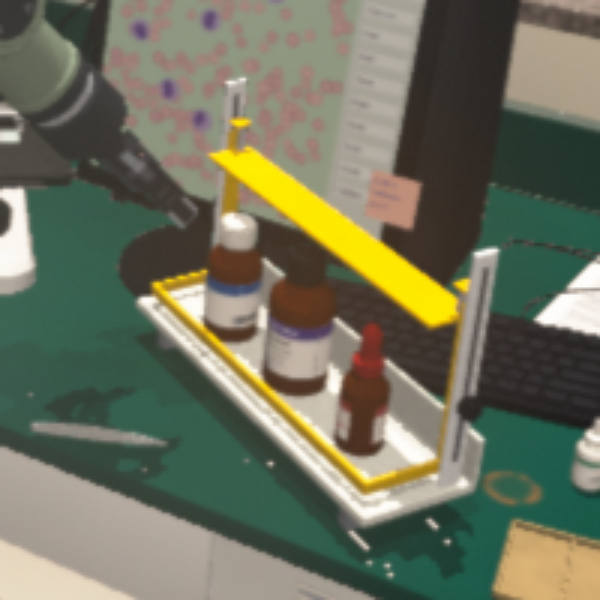

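The gripper is lined up in front of the bottle (fingertips at crop ~(190,215)), and nothing has been disturbed. Now I'll approach and grip.

```bash
python3 - <<'E'
from h import *
np.set_printoptions(precision=2,suppress=True)
print("stop",bot.move_straight(tcp(B,.04,YAW,T)[0],velocity=.08,stop_force=6)); say("at")
bot.gripper_to(0.0); say("grip")
for psi in(-5,0,5,25,30,35,40): print(psi,bot.solve_ik(*tcp(TR,.06,r(psi),T)),bot.solve_ik(*tcp(TR,.004,r(psi),T)),bot.solve_ik(*tcp(TR,.004,r(psi),T,.1)))
p,d=bot.get_image("scene"); cv2.imwrite("pics/s2.png",cv2.resize(p[200:400,330:530,::-1],None,fx=3,fy=3))
E
```

```text
stop False
at clk 6.3 pos [ 0.63 -0.22  0.1 ] F [0.4 0.2 0.1] gw 0.901 gf 0.0 q [-0.43  0.28  1.97 -0.45  0.18 -1.04]
grip clk 6.64 pos [ 0.63 -0.22  0.1 ] F [-1.2  0.5  2.8] gw 0.607 gf 62.6 q [-0.43  0.28  1.97 -0.45  0.18 -1.04]
-5 [ 0.56  0.15  2.07 -0.99  0.5  -0.13] None [ 0.67  0.03  2.16 -0.96  0.59 -0.09]
0 [ 0.52  0.13  2.1  -0.97  0.42 -0.25] None [ 0.62 -0.01  2.2  -0.93  0.5  -0.22]
5 [ 0.48  0.11  2.13 -0.9   0.33 -0.4 ] None [ 0.56 -0.05  2.24 -0.86  0.41 -0.39]
25 [ 0.3   0.06  2.18  0.5   0.2  -2.17] None [ 0.26 -0.15  2.32  0.46  0.27 -2.14]
30 [ 0.25  0.06  2.18  0.79  0.26 -2.55] None [ 0.19 -0.15  2.32  0.72  0.34 -2.52]
35 [ 0.2   0.06  2.18  0.92  0.34 -2.78] None [ 0.11 -0.14  2.32  0.86  0.44 -2.77]
40 None None None
```

View pics/s2.png

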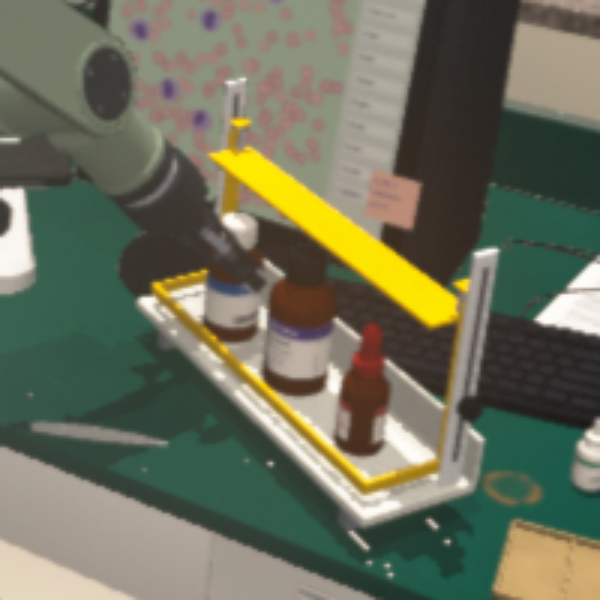

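The bottle is gripped cleanly (opening 0.607 ≈ 52 mm). The low tray pose doesn't solve with this wrist branch, so I'll check the options before lifting.

```bash
python3 - <<'E'
from h import *
np.set_printoptions(precision=2,suppress=True)
u=TR/np.linalg.norm(TR)
for t in(36,38,40,42):
  for fl in(0,1):
    for e in(0,.014):
      o=[]
      for psi in range(-16,41,4):
        q=[bot.solve_ik(*tcp(TR+e*u,z,r(psi),r(t),bk,fl)) for z,bk in((.04,0),(.002,0),(.004,.1))]
        if all(x is not None for x in q): o.append((psi,[x[3:].round(2).tolist() for x in q]))
      print(t,fl,e,[a for a,_ in o],o[len(o)//2] if o else "")
E
```

```text
36 0 0 [-16, -12, -8, -4, 0, 4, 8, 12, 16, 20, 24, 28, 32, 36] (12, [[-0.38, 0.31, -1.04], [-0.55, 0.22, -0.87], [-0.33, 0.43, -1.09]])
36 0 0.014 [-16, -12, -8, -4, 0, 4, 8, 12, 16, 20, 24, 28, 32, 36] (12, [[-0.38, 0.32, -1.04], [-0.54, 0.23, -0.89], [-0.33, 0.43, -1.08]])
36 1 0 [0, 4, 8, 12, 16, 20, 24, 28, 32, 36, 40] (20, [[0.01, 0.28, 1.55], [0.02, 0.18, 1.55], [0.01, 0.4, 1.56]])
36 1 0.014 [0, 4, 8, 12, 16, 20, 24, 28, 32, 36, 40] (20, [[0.0, 0.28, 1.57], [0.0, 0.18, 1.57], [0.0, 0.4, 1.57]])
38 0 0 [-16, -12, -8, -4, 0, 4, 8, 12, 16, 20, 24, 28, 32] (8, [[-0.64, 0.31, -0.71], [-0.89, 0.24, -0.45], [-0.54, 0.43, -0.78]])
38 0 0.014 [-16, -12, -8, -4, 0, 4, 8, 12, 16, 20, 24, 28, 32] (8, [[-0.64, 0.31, -0.72], [-0.87, 0.24, -0.48], [-0.55, 0.43, -0.78]])
38 1 0 [8, 12, 16, 20, 24, 28, 32, 36, 40] (24, [[0.29, 0.23, 1.2], [0.5, 0.14, 0.98], [0.23, 0.36, 1.25]])
38 1 0.014 [4, 8, 12, 16, 20, 24, 28, 32, 36, 40] (24, [[0.27, 0.24, 1.23], [0.45, 0.14, 1.04], [0.22, 0.35, 1.27]])
40 0 0 [-16, -12, 12, 16, 24] (12, [[-0.63, 0.22, -0.79], [-1.03, 0.15, -0.39], [-0.49, 0.34, -0.91]])
40 0 0.014 [-16, -12, -8, 8, 12, 16, 24, 28] (12, [[-0.62, 0.23, -0.8], [-0.99, 0.16, -0.43], [-0.5, 0.33, -0.9]])
40 1 0 [12, 16, 24, 28, 32, 36, 40] (28, [[0.67, 0.23, 0.75], [1.09, 0.16, 0.32], [0.51, 0.35, 0.88]])
40 1 0.014 [12, 16, 24, 28, 32, 36, 40] (28, [[0.64, 0.23, 0.78], [1.03, 0.16, 0.39], [0.5, 0.34, 0.9]])
42 0 0 [] 
42 0 0.014 [] 
42 1 0 [28, 32, 36, 40] (36, [[1.07, 0.33, 0.19], [1.39, 0.29, -0.15], [0.88, 0.45, 0.34]])
42 1 0.014 [28, 32, 36, 40] (36, [[1.06, 0.32, 0.21], [1.37, 0.28, -0.11], [0.88, 0.44, 0.35]])
```

Regripping with the wrist turned half a turn (fl=True), tilt 42°, makes the tray reachable at psi≈36°. There is plenty of time left for that.

```bash
sed -i 's/fl=False,dz/fl=True,dz/' h.py; python3 - <<'E'
from h import *
np.set_printoptions(precision=3,suppress=True)
bot.gripper_to(.9)
bot.move_straight(tcp(B,.04,YAW,T,.13)[0],velocity=.12); say("back")
bot.move_ptp(*tcp(B,.04,YAW,T,.13)); say("flipped")
p,d=bot.get_image("scene"); P=cloud("scene",d)
k=(P[...,2]>.06)&(P[...,2]<.13)&(np.hypot(P[...,0]-B[0],P[...,1]-B[1])<.04)&(P[...,0]>.58); q=P[k]
f=least_squares(lambda c:np.hypot(q[:,0]-c[0],q[:,1]-c[1])-.0265,B,loss="soft_l1",f_scale=.002); print("bottle",f.x,len(q))
print("stop",bot.move_straight(tcp(B,.04,YAW,T)[0],velocity=.08,stop_force=6)); say("at")
bot.gripper_to(0.0); say("grip")
for nm,a in dict(lift=(B,.076,YAW,T),o=(B-.14*SX,.07,YAW,T),t1=((.47,-.12),.07,r(-18),T),t2=((.45,0),.07,r(0),T),t3=((.47,.12),.07,r(18),T),tu=(TR,.05,r(36),T),t=(TR,.002,r(36),T)).items(): print(nm,bot.solve_ik(*tcp(*a)))
E
```

```text
back clk 8.3 pos [ 0.554 -0.178  0.194] F [ 0.6  0.1 -0.3] gw 0.9 gf 0.0 q [-0.41 -0.08  2.11 -0.25  0.39 -1.23]
flipped clk 10.95 pos [ 0.554 -0.178  0.194] F [-0.   0.7  0.1] gw 0.9 gf 0.0 q [-0.41 -0.08  2.11 -0.25  0.39  1.91]
bottle [ 0.618 -0.217] 436
stop False
at clk 12.78 pos [ 0.629 -0.224  0.098] F [-0.  -0.8 -0.1] gw 0.897 gf 0.0 q [-0.43  0.28  1.97 -0.45  0.18  2.1 ]
grip clk 13.12 pos [ 0.629 -0.224  0.099] F [-0.7 -0.4  2.6] gw 0.61 gf 62.6 q [-0.43  0.28  1.97 -0.45  0.18  2.1 ]
lift [-0.435  0.209  1.96  -0.31   0.255  1.957]
o [-0.384 -0.053  2.265 -0.503  0.231  2.186]
t1 [-0.511 -0.169  2.364  0.538  0.258  0.901]
t2 [-0.35  -0.28   2.444  0.714  0.358  0.624]
t3 [-0.099 -0.169  2.364  0.833  0.372  0.458]
tu [0.194 0.087 2.182 1.005 0.34  0.261]
t [ 0.194  0.211  2.193  1.392  0.29  -0.146]
```

```bash
python3 - <<'E'
from h import *
z0=bot.state()["position"][2]
bot.move_straight(tcp(B,.064,YAW,T)[0],velocity=.05); bot.pause(.3); say("lift24")
s=bot.move_straight(tcp(B,.084,YAW,T)[0],velocity=.012,stop_force=3.0); say("touch",s); print("raised",bot.state()["position"][2]-z0)
p,d=bot.get_image("scene"); cv2.imwrite("pics/s3.png",cv2.resize(p[220:370,340:490,::-1],None,fx=4,fy=4,interpolation=cv2.INTER_CUBIC))
E
```

```text
lift24 clk 14.05 pos [ 0.6284 -0.2235  0.1214] F [-0.9 -0.3 -2.9] gw 0.606 gf 62.7 q [-0.43  0.23  1.97 -0.35  0.23  1.99]
touch True clk 15.02 pos [ 0.6268 -0.223   0.1304] F [ 0.5  0.2 -3.6] gw 0.604 gf 63.6 q [-0.43  0.21  1.96 -0.31  0.25  1.96]
raised 0.031863343061199506
```

View pics/s3.png

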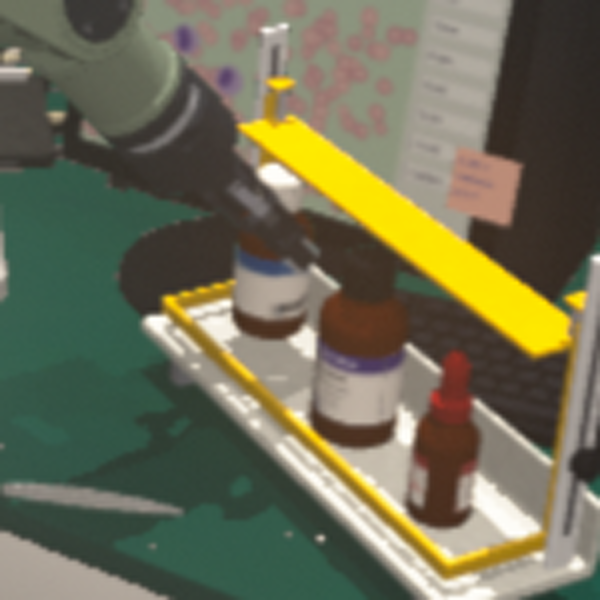

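The bottle is up off the board with its cap just under the strip (crop ~(280,175)). The force reading doesn't confirm contact, so I'll average it in 1 mm steps.

```bash
cat >> h.py <<'E'
def favg(n=8):
    a=[]
    for _ in range(n): bot.pause(.02); s=bot.state(); a.append([*s["contact_force"],*s["wrist_torque"],*s["position"]])
    return np.mean(a,0)
E
python3 - <<'E'
from h import *
np.set_printoptions(precision=2,suppress=True)
a=favg(); print(a[:6],a[6:]*1e3)
f0=a[2]
for k in range(10):
    bot.move_straight(tcp(B,.0715+.001*k,YAW,T)[0],velocity=.02); a=favg(); print(71.5+k,a[:6],a[6:]*1e3)
    if a[2]<f0-2.2: break
E
```

```text
[-0.12 -0.07 -2.98  0.34  0.52 -0.  ] [ 625.59 -222.46  128.57]
71.5 [-0.15 -0.09 -2.76  0.32  0.53  0.02] [ 628.65 -223.66  129.24]
72.5 [-0.13  0.22 -2.83  0.31  0.52 -0.01] [ 628.67 -223.65  130.48]
73.5 [-0.18 -0.02 -3.41  0.34  0.57 -0.02] [ 628.46 -223.59  131.19]
74.5 [ 0.63 -0.14 -5.47  0.47  0.7   0.03] [ 628.3  -223.51  131.85]
```

Contact starts at TCP z≈131.1 mm, which puts the strip's underside at ≈0.193 and the rail's top at ≈0.063, in line with vision. Next I'll lower 5.7 mm and draw out.

```bash
python3 - <<'E'
from h import *
bot.move_straight(tcp(B,.0682,YAW,T)[0],velocity=.03); bot.pause(.15)
z=bot.state()["position"][2]; say("low")
c=.0682+(.1254-z); print("cmd zb",c); bot.move_straight(tcp(B,c,YAW,T)[0],velocity=.03); bot.pause(.1); a=favg(); print(a[:3].round(1),a[6:].round(4))
for k in(.03,.06,.09):
    s=bot.move_straight(tcp(B-k*SX,c,YAW,T)[0],velocity=.05,stop_force=5); say(k,s)
    if s: break
E
```

```text
low clk 17.28 pos [ 0.629  -0.2238  0.1266] F [-1.3  0.1 -2.3] gw 0.602 gf 63.6 q [-0.43  0.22  1.96 -0.32  0.25  1.97]
cmd zb 0.06697282143855958
[-0.1 -0.1 -2.8] [ 0.6287 -0.2236  0.1249]
0.03 False clk 18.52 pos [ 0.6033 -0.208   0.1253] F [ 0.4 -0.2 -2.6] gw 0.611 gf 63.6 q [-0.43  0.17  2.03 -0.36  0.24  2.02]
0.06 False clk 19.27 pos [ 0.5777 -0.1923  0.1252] F [-0.1 -0.7 -4.2] gw 0.605 gf 63.6 q [-0.42  0.12  2.09 -0.4   0.23  2.06]
0.09 False clk 20.02 pos [ 0.5522 -0.1767  0.1252] F [ 0.5  0.2 -3.3] gw 0.604 gf 63.6 q [-0.41  0.06  2.16 -0.44  0.23  2.11]
```

```bash
python3 - <<'E'
from h import *
for xy,psi,v in((B-.14*SX,-31.5,.1),((.47,-.10),-18,.06),((.45,0),0,.1),((.47,.12),18,.12),(TR,36,.12)):
    psi=r(psi) if psi!=-31.5 else YAW
    p,o=tcp(xy,.068,psi,T); bot.move_straight(p,o,velocity=v); say(psi)
p,o=tcp(TR,.035,r(36),T); bot.move_straight(p,velocity=.08); say("above")
for n in("scene","top"):
    p,d=bot.get_image(n); np.savez(f"pics/{n}4.npz",p=p,d=d)
    y,x=(200,150) if n=="scene" else (180,150); cv2.imwrite(f"pics/{n}4.png",cv2.resize(p[y:y+130,x:x+180,::-1],None,fx=4,fy=4,interpolation=cv2.INTER_CUBIC))
E
```

```text
-0.5497787143782138 clk 20.67 pos [ 0.51   -0.1507  0.1266] F [-0.1 -0.2 -2.6] gw 0.608 gf 63.6 q [-0.38 -0.05  2.27 -0.52  0.22  2.2 ]
-0.3141592653589793 clk 21.77 pos [ 0.4826 -0.1043  0.1262] F [ 0.3 -0.  -3. ] gw 0.609 gf 63.5 q [-0.45 -0.17  2.37  0.39  0.23  1.09]
0.0 clk 22.98 pos [ 4.630e-01 -4.000e-04  1.261e-01] F [ 0.  -1.2 -3.1] gw 0.603 gf 63.5 q [-0.35 -0.27  2.44  0.73  0.35  0.61]
0.3141592653589793 clk 24.17 pos [0.482  0.1236 0.1258] F [ 1.   0.1 -3.1] gw 0.606 gf 63.5 q [-0.1  -0.16  2.37  0.85  0.37  0.44]
0.6283185307179586 clk 25.62 pos [0.5091 0.278  0.1257] F [-0.4  0.2 -2.5] gw 0.609 gf 63.5 q [0.19 0.04 2.18 0.89 0.37 0.38]
above clk 26.18 pos [0.5094 0.2782 0.0929] F [ 0.8  0.5 -2.5] gw 0.606 gf 63.5 q [0.19 0.12 2.19 1.11 0.32 0.15]
```

View pics/scene4.png

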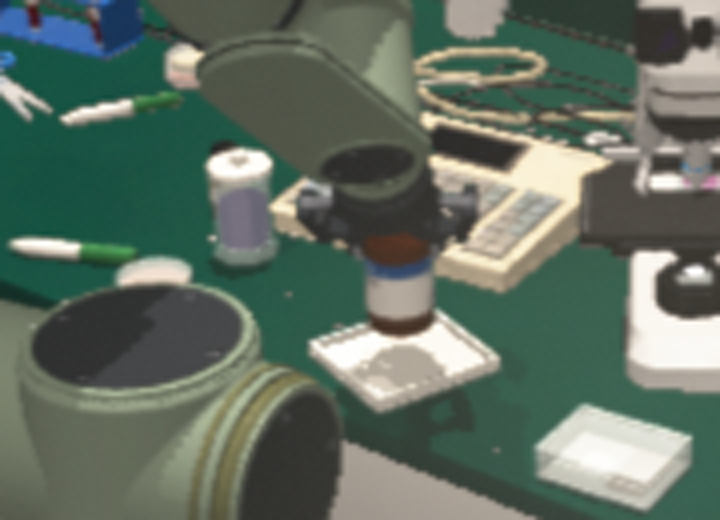

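View pics/top4.png

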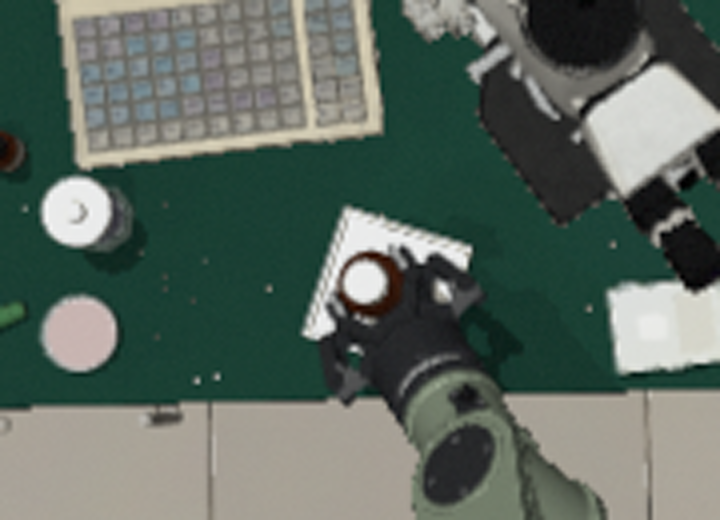

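Both views show the bottle upright over the tray, with its cap at top crop (367,280), and the jar undisturbed. Now I'll check the cap ray against the tray centre and lower gently.

```bash
python3 - <<'E'
from h import *
c=ray("top",150+367/4,180+280/4,.1544)[:2]; print("cap",c.round(4),"tray ray",ray("top",246.8,252.6,.008).round(4))
if np.abs(c-TR).max()<.015:
    bot.move_straight(tcp(TR,.010,r(36),T)[0],velocity=.05); bot.pause(.3); a=favg(); print(a[:3].round(2),a[6:].round(4))
    for k in range(12):
        bot.move_straight(tcp(TR,.0065-.0008*k,r(36),T)[0],velocity=.02); b=favg(6); print(k,b[2].round(2),b[8].round(4))
        if b[2]-a[2]>1.5: break
E
```

```text
cap [0.4997 0.2684] tray ray [0.4972 0.2691 0.008 ]
[-0.24 -0.18 -2.87] [0.5094 0.2785 0.0681]
0 -2.88 0.0643
1 -3.11 0.0636
2 -2.79 0.0627
3 0.43 0.0625
```

```bash
python3 - <<'E'
from h import *
bot.gripper_to(.95); bot.pause(.2); say("open")
bot.move_straight(tcp(TR,.006,r(36),T,.11)[0],velocity=.1); bot.pause(.5); say("back")
for n in("scene","top"):
    p,d=bot.get_image(n); P=cloud(n,d)
    for nm,xy,rad,z in(("white",TR,.0265,(.03,.09)),("black",B-.1*np.array([-np.sin(YAW),np.cos(YAW)]),.03,(.06,.13)),("red",B-.2*np.array([-np.sin(YAW),np.cos(YAW)]),.021,(.06,.115)),("jar",np.array([.5615,.5025]),.0285,(.02,.09))):
        q=P[(P[...,2]>z[0])&(P[...,2]<z[1])&(np.hypot(P[...,0]-xy[0],P[...,1]-xy[1])<rad+.015)]
        if len(q)>15:
            f=least_squares(lambda c:np.hypot(q[:,0]-c[0],q[:,1]-c[1])-rad,xy,loss="soft_l1",f_scale=.002); print(n,nm,xy.round(3),"->",f.x.round(3),len(q))
    if n=="scene": cv2.imwrite("pics/s5.png",cv2.resize(p[200:400,170:500,::-1],None,fx=2.4,fy=2.4))
E
```

```text
open clk 29.44 pos [0.5093 0.2785 0.062 ] F [ 0.3 -0.2 -0.3] gw 0.948 gf 0.0 q [ 0.19  0.2   2.19  1.37  0.29 -0.13]
back clk 31.21 pos [0.4497 0.2352 0.1455] F [-0.4  0.6  0.2] gw 0.949 gf 0.0 q [ 0.09 -0.18  2.32  0.83  0.48  0.38]
scene white [0.499 0.271] -> [0.499 0.271] 303
scene black [ 0.566 -0.302] -> [ 0.574 -0.303] 510
scene red [ 0.513 -0.388] -> [ 0.516 -0.389] 332
scene jar [0.562 0.502] -> [0.567 0.508] 314
top white [0.499 0.271] -> [0.498 0.272] 98
top black [ 0.566 -0.302] -> [ 0.573 -0.303] 98
top red [ 0.513 -0.388] -> [ 0.515 -0.391] 105
top jar [0.562 0.502] -> [0.564 0.51 ] 217
```

View pics/s5.png

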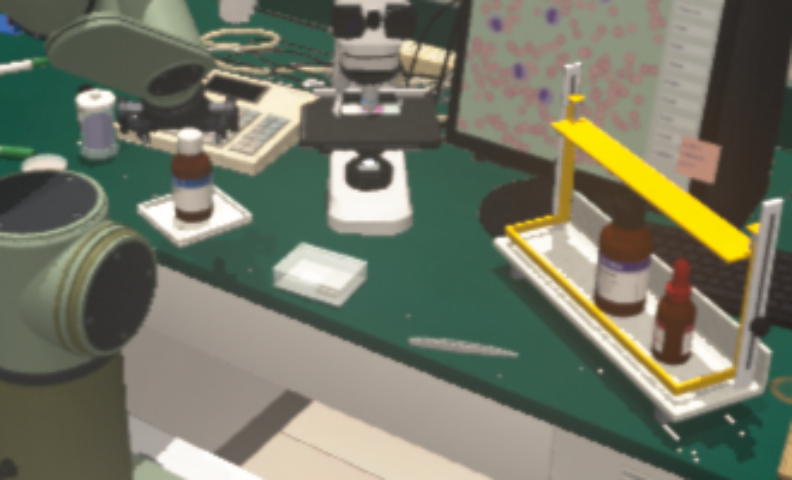

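The bottle stands upright in the tray at crop (193,190). The other two bottles, the jar and the guard are in place, and the gripper is clear of everything.

```bash
python3 -c "
from station import bot
print(bot.hand_in())"
```

```text
the job is handed in; nothing more can be done
None
```

The white-cap bottle was lifted over the rail with only a light touch on the keeper strip and now stands upright, released, in the spill tray; the other two bottles and the jar were left in place, and the job is handed in at about 31 s.

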